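Snug up the screw jack under the amplifier chassis

TASK

Take the orange-handled tommy bar from its wooden rest and, moving it from hole to hole of the screw jack's collar, turn the collar anticlockwise seen from above until the jack's rubber pad bears firmly under the blue corner foot of the chassis: stop once you feel the turning resistance climb to about twice the steady drag, and do not crush the pad. Turn the collar with the bar only, then lay the bar back in its rest, let go, and leave the other things on the bench where they are.

Things in the scene. Friction and masses are not known exactly. Their poses are not given: they have to be found in the camera images.
- chassis: Fixed: an amplifier chassis with a small red screw jack in its inner corner. Origin: on the bench on the jack's vertical axis; z up. The aluminium box fills x -60 to 200, y 55 to 215, 78 high (parts on it to 110). With the flange it forms an inner corner: a bar in the collar can sweep only while it points outwards between about -102 and +12 degrees from this frame's +x, anticlockwise positive.
- flange_end (a point): Top of the outer end of the chassis's upright flange, 8 thick and 68 high, which runs at x = -59 of the chassis frame from the box to y = -185.
- foot (a point): Point on the jack's axis on top of the chassis's blue corner foot: a flat plate 34 wide and 8 thick, its underside 78 above the bench, reaching diagonally from the inner corner over the jack's axis and ending 16 past it.
- collar: The jack's steel collar, 92 diameter, 22 high, axis vertical. Origin: on the axis at mid-height of the holes, about 45 above the bench. Eight level radial holes, 11 x 11 square (bottom 15 from the axis, mouth 44 from it), one along this frame's +x and then every 45 degrees; a yellow stripe on the collar's top lies over each. Turned anticlockwise from above it rises with the pad, 12 mm per full turn.
- pad (a point): Top centre of the jack's worn rubber pad. The collar turns with a steady drag of 0.45 N m and stays where left. After about 1.8 to 2.1 rad the pad meets the foot (to be felt, not measured); from there the resistance goes to 0.5 and climbs by 1.2 N m per rad. Snug is 0.75 to 1.1 N m in all (least that counts 0.7); from 1.5 N m on the pad is crushed (pressed in more than 1.6 mm).
- bar: Tommy bar: straight steel rod 8 diameter, round-ended, 173 long, with an orange square handle 16 x 16 x 60 on it. Origin: centre of the handle, on the rod's axis; x points along the rod to its long end, whose tip is 112 from the origin; the short end reaches 61 the other way. 0.14 kg.
- bar_tip (a point): The tip of the bar's long end, on its axis.
- rest: Fixed wooden rest for the bar: base 170 x 50 x 8 with two upright V notches, 37 wide at the top and 10 thick, centred at x = -48 and x = +72, tops at 57 high. Origin: on the bench under the place of the handle's centre; x points the way the bar's long end points. The bar lies in the notches with its axis 45 above the bench, the handle free between them.
- transformer: Bystander: small black transformer, 50 x 52 x 44, origin under its centre.
- flux_jar: Bystander: amber jar, 44 diameter, 55 high, origin under its centre.
- screwdriver: Bystander: wooden-handled screwdriver lying on the bench, about 180 long and 26 high, origin under its middle.
- parts_tray: Bystander: grey parts tray, 80 x 110 x 25, origin under its centre.
Not all that is in view belongs to the job. Of the things like the bar, leave any that is purple, turquoise or white; of the rest the larger one is meant.

How it is judged:
On the way, in this order (a step that is already met when the one before it is completed fails the run):
1. the bar's tip is in a hole of the collar, at least 14 mm deep (distance between bar_tip and collar below 0.03 m and z of bar_tip in the frame of collar between -0.006 and 0.006 m), for 0.2 s.
2. the bar has turned the collar on (all of step 1 and z of collar in the frame of chassis above 0.04605 m), for 0.1 s.
3. the bar is drawn out of the collar (distance between bar_tip and collar above 0.05 m), for 0.1 s.
4. the bar's tip is in a hole again (all of step 1), for 0.2 s.
5. with the bar, the pad is pressed at least 0.3 mm against the foot (all of step 4 and z of collar in the frame of chassis above 0.049311 m), for 0.1 s.
At the end, for the whole second after the job is handed in: The rubber pad is pressed 0.3 to 1.6 mm against the foot and the collar stands still; the bar lies at rest in both notches of its rest (its handle within 25 mm of its place, its axis 40 to 51 mm above the bench and within 7 degrees of the rest's x, long end the same way as at the start), let go (z of collar in the frame of chassis between 0.049311 and 0.050611 m and horizontal distance between bar and rest below 0.025 m and z of bar in the frame of rest between 0.04 and 0.051 m and angle between the x axis of bar and the x axis of rest, either way round below 0.12 rad and x of bar_tip in the frame of rest above 0 m and linear speed of bar below 0.02 m/s and angular speed of collar below 0.02 rad/s); the robot touches nothing.
It fails at once if the pad is crushed (pressed in more than 1.6 mm) (z of collar in the frame of chassis above 0.050611 m).
It fails at once if the fingers touch the collar (contact force between the fingers and collar above 1 N).
It fails at once if a bystander (transformer, jar, screwdriver or parts tray) is moved more than 15 mm (distance of any of transformer, flux_jar, screwdriver, parts_tray from where it was at the start of the episode above 0.015 m).
It also fails if it takes over 72 s, if anything falls off the work surface, if the arm or the gripper's body presses on something with over 40 N, if the wrist force passes 120 N, or if a joint passes its speed limit or range.

ROBOT

A 7-joint arm with a two-finger parallel gripper is mounted at the origin on the work surface. World frame = base frame: x ahead of the robot, y to its left, z up, the work surface at z = 0. Lengths are in m, angles in rad, forces in N, time in s.
With the tool pointing down it reaches from about 0.425 to 0.925 m from the base axis. Payload 6.8 kg.
Tool frame: the origin (TCP) lies between the finger pads; the fingertips stand 17 mm ahead of it and the grasp point (between the pads) lies 2 mm behind it; z points along the fingers, y is the direction in which the jaws open and shut (so a half turn about z gives the same grasp; the last joint's range is limited). The gripper opens to 85 mm and grips with 20 to 120 N. Pads are 22 mm wide; open, the fingers measure 114 mm over their backs; the gripper's body (76 mm by 85 mm) begins 54 mm behind the grasp point. The pads swing forward as they close: fully open they stand 13 mm farther back than shut.
Start: joints at [1.029, 0.477, 0.022, 1.555, -0.011, 1.109, -0.083], TCP at [0.284, -0.612, 0.248] pointing down, gripper open.
Joint ranges: [-2.96, 2.96], [-0.34, 2.1], [-1.41, 1.46], [0.24, 2.44], [-1.37, 4.51], [0.17, 1.92], [-2.96, 2.96]. Speed limits (rad/s): [2.39, 2.39, 3.14, 3.14, 3.14, 3.14, 3.14].

INTERFACE

Orientations are given as a unit quaternion [w, x, y, z].
In Python, from station import bot gives the robot as it stands. The module is installed in compiled form; this text tells all that it offers.
- The arm moves only by the tool carry_out, never from a script. Its argument "moves" is a list of rows, each a list of 3 entries, a list of its own where there are three numbers: the turn, a rotation vector about the tool's x, y, z in degrees, then the shift along the tool's x, y, z in cm, then the finger opening in cm, from 0 to 8.54. A call has 1 to 5 rows; each row is the pose to reach, as a shift and turn from the pose commanded when the call began, along the tool's axes at that moment; what a row does not reach only later rows make up. A row lasts 1/8 s, in which the tool goes at most 62.5 mm and 10.7 degrees, less where a joint would pass 70% of its speed; a pose out of reach is approached as far as the arm can. A call with a gripper value outside its range is refused whole. The fingers move at their own pace and stop on an object; "newtons" is the grip in N (left out, the last holds). Time passes only in rows, so rows that repeat a pose let the fingers close. It gives the time, the measured TCP pose, the force and the opening at its end, in the units of the state.
- bot.get_obs(): the state, without advancing time (a new reading comes with each control period).
- bot.read_camera(name): name is "side" or "top"; returns the picture (384x512x3 uint8, red, green, blue); there is no depth.
- bot.camera_info(name): a dict with "vertical_fov" (degrees; the focal length in pixels is half the picture's height over the tangent of half this angle, whatever the lens; pixels are square), "cx", "cy" (the principal point, pixels), "position" and "attitude" of the camera in the world. Camera axes: x right, y up, looking along -z (the intrinsics and any distortion apply to the point x, -y, -z); pixel columns grow to the right and rows downward; lengths in m; the calibration is good to about 2 mm. A picture is of the moment at which its call begins. camera_info takes no time and is no camera call.
- bot.hand_in(): hands the job in, once; it reports no verdict.
Trained networks look in the newest picture that a camera, given by its name, has taken for a name from the list of things; names that differ only in an ending like _2 or _b are one class to them, and where a whole thing is asked for, a point or a joint stands for the part that bears it (a point fixed in the world has none). Each returns a list of dicts, best first, with "score" (0 to 1); they miss things now and then, are a little off and sometimes report something else, mostly with a low value. They report only what shows in the picture. A call takes as long as a camera call. They do not tell look-alikes from the thing itself.
- bot.silhouettes(label, camera): "region" (384x512 bool, what is visible of it) and "location" ([column, row] in pixels, amid what is visible of it).
The state is a dict: "t": time; "q": joint angles; "joint_vel": joint speeds; "joint_torque": joint torques, N m; "eef_pos": TCP position; "tool_rot": TCP orientation; "contact_force": force on the tool from outside, world axes, zero at the start; "torque": the same for the moment, N m; "gripper_width": opening from 0.0 (shut) to 1.0 (fully open).
Only numpy, scipy, OpenCV 4.12 (cv2) and the standard library are available. Lean on these libraries where they do the work, as an engineer would, in place of code of your own. Each camera call takes 0.05 s, during which the arm holds its last target. There are 200 camera calls.

## Working session

There is one attempt and no reset: what is moved stays moved. The work goes in short steps, Python scripts to look and compute and a tool call to move; the robot and the scene stay as the last step left them, time stands still between calls to the robot, and variables do not carry over. Pictures are saved under pics/ and viewed, about 8 in all and at most 12, crops included, and the job is handed in when it is done.

Besides the shell and the picture viewer there is one more tool, called after "Call:" as a command line: name --argument value ..., lists and objects as JSON in quotes. carry_out: Moves the arm, as the interface text tells. Its arguments: {"type":"object","properties":{"moves":{"type":"array"},"newtons":{"type":"number"}},"required":["moves"]}

```bash
mkdir -p pics; cat > h.py <<'E'
import numpy as np,cv2
from station import bot
from scipy.spatial.transform import Rotation as R
E
python3 - <<'E'
from h import *
for c in ("side","top"):
    print(c,bot.camera_info(c))
    im=bot.read_camera(c); cv2.imwrite(f"pics/{c}0.png",cv2.resize(im[:,:,::-1],None,fx=1.5,fy=1.5))
    for n in ["chassis","flange_end","foot","collar","pad","bar","bar_tip","rest","transformer","flux_jar","screwdriver","parts_tray"]:
        print(n,[(round(d["score"],2),np.round(d["location"],1).tolist(),int(d["region"].sum())) for d in bot.silhouettes(n,c)])
print(bot.get_obs())
E
```

```text
side {'vertical_fov': 43.67532055750482, 'cx': 257.41533097909684, 'cy': 184.6971877774149, 'position': array([0.14659493, 0.75584165, 0.92418467]), 'attitude': array([-0.16649754, -0.06851828,  0.42330551,  0.88791681])}
chassis [(0.82, [161.1, 297.5], 11951)]
flange_end [(0.81, [158.8, 295.4], 11789)]
foot []
collar [(0.6, [199.8, 270.4], 415)]
pad [(0.65, [197.3, 270.3], 476)]
bar [(0.77, [278.9, 183.2], 220), (0.67, [283.2, 351.7], 451), (0.54, [319.1, 136.3], 175), (0.44, [348.2, 213.7], 137), (0.38, [163.0, 213.4], 32)]
bar_tip [(0.72, [319.0, 135.4], 175), (0.71, [281.1, 350.7], 510), (0.62, [277.6, 181.3], 218), (0.53, [342.1, 216.2], 146), (0.4, [166.7, 216.3], 59)]
rest [(0.75, [277.5, 190.4], 684)]
transformer [(0.86, [188.4, 183.9], 354)]
flux_jar [(0.6, [207.8, 165.6], 265)]
screwdriver [(0.64, [358.8, 168.2], 212)]
parts_tray [(0.56, [257.4, 147.1], 637), (0.32, [275.6, 180.3], 197)]
top {'vertical_fov': 47.84910333730928, 'cx': 256.2984769866325, 'cy': 193.2208822618398, 'position': array([ 0.23476083, -0.2013104 ,  1.24368519]), 'attitude': array([ 0.72382711,  0.0771
[... 813 characters left out ...]
't': 1.3, 'q': array([ 1.02892481,  0.47702333,  0.02237599,  1.55542158, -0.0115083 ,
        1.10926677, -0.0831065 ]), 'joint_vel': array([ 0.00019304, -0.00043248, -0.00108009,  0.00011627, -0.00131617,
       -0.0003388 ,  0.00075764]), 'joint_torque': array([-9.89385444e-04, -5.96325982e+01,  1.60596181e+00, -2.81552857e+01,
        1.25310326e-02,  1.44283626e-03, -1.57378366e-05]), 'eef_pos': array([ 0.2837265 , -0.6124887 ,  0.24828265]), 'tool_rot': array([-1.64198208e-07,  9.76573433e-01,  2.15184409e-01,  1.63073334e-05]), 'contact_force': array([-0.01365608, -0.04700066,  0.20606554]), 'torque': array([ 0.07252596, -0.01111462, -0.04063335]), 'gripper_width': 1.0011880379391944}
```

View pics/side0.png

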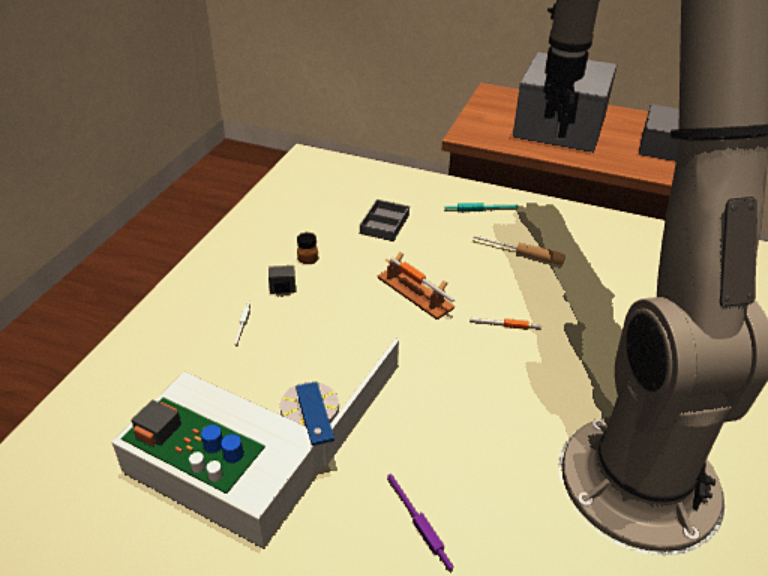

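View pics/top0.png

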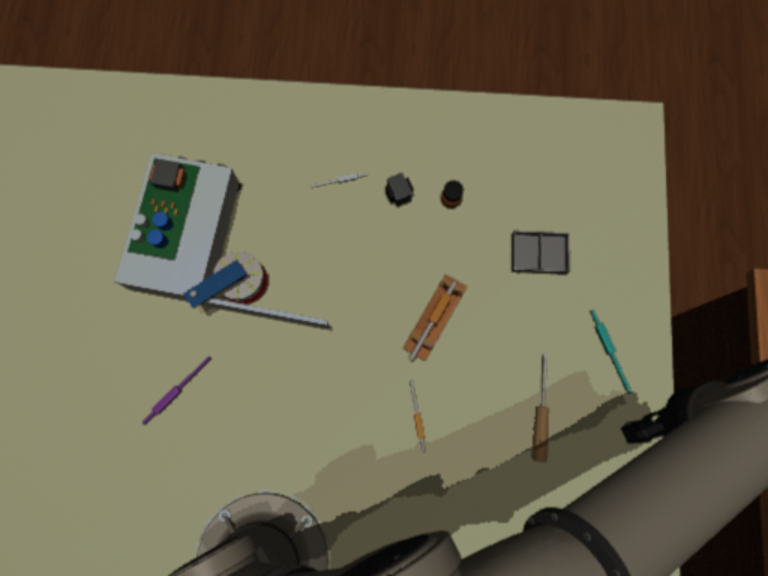

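Side view (1.5x): the chassis is lower left, with the collar at about (310,405). The rest with the orange bar is at (415,285), and a smaller orange decoy at (508,323). In the top view the collar is at (242,277) and the rest at (436,317). Next I'll crop finely to pick points.

```bash
cat >> h.py <<'E'
def cam(c):
    i=bot.camera_info(c); f=192/np.tan(np.radians(i["vertical_fov"])/2)
    w,x,y,z=i["attitude"]
    return R.from_quat([x,y,z,w]).as_matrix(),np.array(i["position"]),f,i["cx"],i["cy"]
def proj(c,P):
    M,p,f,cx,cy=cam(c); v=(np.atleast_2d(P)-p)@M
    return np.c_[cx+f*v[:,0]/-v[:,2],cy-f*v[:,1]/-v[:,2]]
def ray(c,uv):
    M,p,f,cx,cy=cam(c); uv=np.atleast_2d(uv)
    d=np.c_[(uv[:,0]-cx)/f,-(uv[:,1]-cy)/f,-np.ones(len(uv))]@M.T
    return p,d/np.linalg.norm(d,axis=1)[:,None]
def onz(c,uv,z):
    p,d=ray(c,uv); return p+d*((z-p[2])/d[:,2])[:,None]
def tri(a,b):
    p1,d1=ray("side",a); p2,d2=ray("top",b); d1=d1[0];d2=d2[0]
    s=np.linalg.lstsq(np.c_[d1,-d2],p2-p1,rcond=None)[0]
    A=p1+s[0]*d1;B=p2+s[1]*d2
    return (A+B)/2,np.linalg.norm(A-B)
def crop(c,x0,y0,w,h,k):
    im=bot.read_camera(c)[y0:y0+h,x0:x0+w,::-1]
    return cv2.resize(im,None,fx=k,fy=k,interpolation=cv2.INTER_CUBIC)
E
python3 - <<'E'
from h import *
for a,b,n in [((278.9,183.2),(292,213),"bar"),((200,270),(161.6,182.5),"pad"),((188.4,183.9),(265,126.7),"trafo"),((207.8,165.6),(300.4,130),"jar"),((257.4,147.1),(360,169),"tray")]:
    print(n,tri(a,b))
print(proj("top",[0,0,0]),proj("side",[0,0,0]))
a=np.hstack([crop("top",70,95,155,130,4),cv2.copyMakeBorder(crop("top",262,178,58,70,3),0,310,0,0,cv2.BORDER_CONSTANT)])
cv2.imwrite("pics/t1.png",a)
b=np.hstack([crop("side",70,220,200,150,3),cv2.copyMakeBorder(crop("side",248,160,60,60,3),0,270,0,0,cv2.BORDER_CONSTANT)])
cv2.imwrite("pics/s1.png",b);print(a.shape,b.shape)
E
```

```text
bar (array([ 0.45335462, -0.29420448,  0.03945169]), np.float64(0.009190603104695789))
pad (array([0.52273633, 0.08462489, 0.03348189]), np.float64(0.013467122418573677))
trafo (array([ 0.7076668 , -0.20424421,  0.0278135 ]), np.float64(0.0026599051511174763))
jar (array([ 0.69987986, -0.31091683,  0.02537298]), np.float64(0.006503520493050573))
tray (array([ 0.60038597, -0.49431188,  0.00222945]), np.float64(0.00012397156038951624))
[[174.42300339 372.97366527]] [[426.30429285 319.07280314]]
(520, 794, 3) (450, 780, 3)
```

View pics/t1.png

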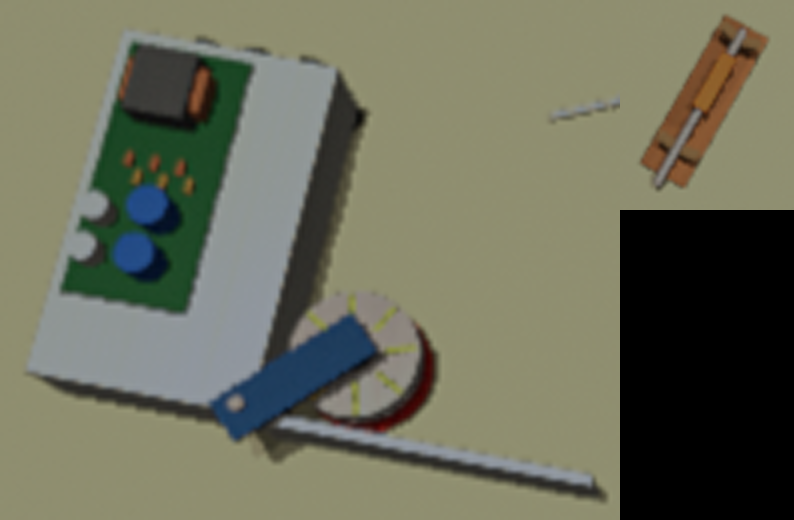

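View pics/s1.png

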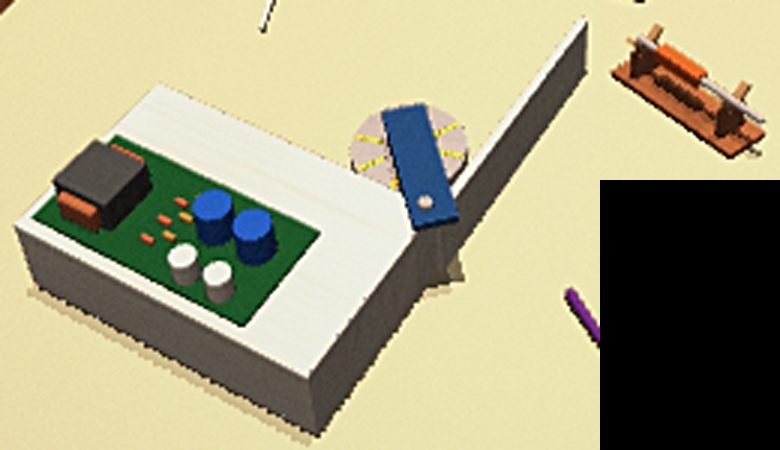

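```bash
cat > fit.py <<'E'
from h import *
from scipy.optimize import least_squares
def px(p,k,o): return (np.array(p,float)+.5)/k-.5+np.array(o)
T=[((200,215,78),(125,30)),((200,55,78),(337,68)),((-60,215,78),(27,372)),((-59,-185,68),(595,482)),((23.3,.7,86),(352,315)),((-.7,-23.3,86),(379,350))]
S=[((200,55,78),(158,85)),((200,215,78),(15,228)),((-60,215,78),(311,376)),((-60,215,0),(318,437)),((-59,-185,68),(584,19)),((23.3,.7,86),(383,110)),((-.7,-23.3,86),(424,104))]
obs=[("top",np.array([t[0] for t in T])/1e3,px([t[1] for t in T],4,(70,95))),("side",np.array([t[0] for t in S])/1e3,px([t[1] for t in S],3,(70,220)))]
B=np.array([[112,0,0],[-61,0,0],[0,0,0]])/1e3
obsb=[("top",B,px([(37,185),(123,32),(95,83)],3,(262,178))),("side",B,px([(163,122),(30,40),(82,64)],3,(248,160)))]
def pose(q,P): return R.from_euler("z",q[3]).apply(P)+q[:3]
def fit(obs,q0):
    f=lambda q: np.concatenate([(proj(c,pose(q,P))-u).ravel() for c,P,u in obs])
    r=least_squares(f,q0); return r.x,r.fun.reshape(-1,2)
if __name__=="__main__":
    q,e=fit(obs,[.5,.08,0,0]);print("chassis",q.round(4),np.degrees(q[3]));print(e.round(1).tolist())
    for o in obs: print(o[0],fit([o],q)[0].round(4))
    q,e=fit(obsb,[.45,-.29,.045,3]);print("bar",q.round(4),np.degrees(q[3]));print(e.round(1).tolist())
E
python3 fit.py
```

```text
chassis [ 0.5107  0.0877 -0.0068 -0.1234] -7.070248227569233
[[-0.3, -0.0], [0.4, -0.0], [-0.0, 0.2], [-0.4, -1.0], [0.3, -1.1], [0.0, -0.1], [0.9, -0.5], [0.1, -0.9], [-0.3, 0.6], [0.8, 1.2], [-0.1, -0.1], [-0.2, 0.6], [0.3, -0.4]]
top [ 0.5086  0.0868 -0.0034 -0.127 ]
side [ 0.5125  0.0861 -0.0089 -0.1204]
bar [ 0.4728 -0.2965  0.0379  2.6977] 154.5655073656742
[[0.1, -0.0], [0.1, -1.9], [-0.5, -0.5], [0.7, 0.1], [2.3, -0.3], [-0.6, 1.0]]
```

```bash
cat >> h.py <<'E'
import json,os
# commanded pose file: pos + yaw of tool x (tool straight down, yaw only)
def getcmd():
    if os.path.exists("cmd.json"): return json.load(open("cmd.json"))
    o=bot.get_obs(); return list(o["eef_pos"])+[np.degrees(2*np.arctan2(o["tool_rot"][2],o["tool_rot"][1]))]
def rows(*targets,nd=2,save=True):
    """targets world [x,y,z,yawdeg]; prints rows (turn z deg, shift cm) relative to commanded pose"""
    c=getcmd(); y=np.radians(c[3]); X=np.array([np.cos(y),np.sin(y),0]);Y=np.array([np.sin(y),-np.cos(y),0])
    for t in targets:
        d=(np.array(t[:3])-c[:3])*100
        s=np.round([d@X,d@Y,-d[2]],nd); a=round(-(t[3]-c[3]),1)
        print([[0,0,a],s.tolist()], "mm/deg",round(float(np.linalg.norm(s)*10)),a)
    new=list(np.array(c[:3])+(s[0]*X+s[1]*Y)/100+[0,0,-s[2]/100])+[c[3]-a]
    if save: json.dump([float(v) for v in new],open("cmd.json","w"))
def st():
    o=bot.get_obs(); q=o["tool_rot"]; r=R.from_quat([q[1],q[2],q[3],q[0]]).as_matrix()
    print("t",round(o["t"],2),"pos",o["eef_pos"].round(4),"yaw",round(float(np.degrees(np.arctan2(r[1,0],r[0,0]))),2),"tilt",r[:2,2].round(3),"F",o["contact_force"].round(2),"M",o["torque"].round(3),"w",round(o["gripper_width"],3))
    return o
E
python3 - <<'E'
from fit import *
for z in [0,]:
    for name,o,q0,z in [("ch",obs,[.5,.08,-.12],0),("bar",obsb,[.47,-.29,2.7],.045)]:
        for sub in (o,[o[0]],[o[1]]):
            r=least_squares(lambda q: np.concatenate([(proj(c,pose([q[0],q[1],z,q[2]],P))-u).ravel() for c,P,u in sub]),q0)
            print(name,r.x.round(4),np.degrees(r.x[2]).round(2),r.fun.reshape(-1,2).round(1).tolist())
st()
rows([.468,-.296,.2,154.8])
E
```

```text
ch [ 0.5085  0.0893 -0.1233] -7.06 [[-1.8, -0.3], [-0.8, -0.3], [-1.7, 0.4], [-1.3, -0.7], [-0.9, -1.0], [-1.2, 0.0], [0.9, -1.7], [-0.2, -2.0], [-0.1, -0.3], [1.1, 0.5], [0.5, -1.4], [0.2, -0.7], [0.7, -1.7]]
ch [ 0.5077  0.0859 -0.127 ] -7.28 [[-0.3, -0.2], [0.7, 0.0], [-0.5, 0.5], [-0.2, -0.1], [0.3, -0.7], [0.0, 0.4]]
ch [ 0.5085  0.0917 -0.1198] -6.86 [[0.2, -0.8], [-0.9, -0.8], [-0.2, 0.8], [0.9, 1.6], [0.1, -0.9], [-0.3, 0.1], [0.3, -1.0]]
bar [ 0.4714 -0.2938  2.6959] 154.47 [[-0.8, 0.1], [-0.5, -2.0], [-1.2, -0.6], [1.0, -1.1], [2.5, -1.6], [-0.4, -0.2]]
bar [ 0.4691 -0.2965  2.6823] 153.69 [[-0.4, 0.7], [0.7, -1.0], [-0.3, 0.3]]
bar [ 0.4729 -0.2879  2.7179] 155.72 [[0.5, -0.4], [1.0, -0.4], [-1.5, 0.8]]
t 1.5 pos [ 0.2837 -0.6125  0.2483] yaw 24.86 tilt [ 0. -0.] F [ 0.06 -0.4  -0.74] M [ 0.014  0.089 -0.038] w 1.001
[[0, 0, np.float64(-129.9)], [30.02, -20.97, 4.83]] mm/deg 369 -129.9
```

Call:
carry_out --moves '[[[0,0,-50],[15,-10.5,1],8.5],[[0,0,-50],[15,-10.5,1],8.5],[[0,0,-50],[15,-10.5,1],8.5],[[0,0,-50],[15,-10.5,1],8.5],[[0,0,-50],[15,-10.5,1],8.5]]'

```text
t: 2.12
eef_pos: [0.3764, -0.4534, 0.2386]
tool_rot: [0.0, 0.792, 0.61, 0.0]
contact_force: [0.6, -0.5, -0.8]
gripper_width: 0.996
```

Call:
carry_out --moves '[[[0,0,-50],[0,0,0],8.5],[[0,0,-50],[0,0,0],8.5],[[0,0,-50],[0,0,0],8.5],[[0,0,-50],[0,0,0],8.5],[[0,0,-50],[0,0,0],8.5]]'

```text
t: 2.75
eef_pos: [0.3756, -0.4543, 0.2384]
tool_rot: [0.0, 0.461, 0.887, -0.0]
contact_force: [-0.5, 0.1, 0.4]
gripper_width: 0.993
```

```bash
rm -f cmd.json; python3 - <<'E'
from h import *
st(); print(bot.get_obs()["q"].round(2)); rows([.469,-.295,.15,154.8])
E
```

```text
t 2.75 pos [ 0.3756 -0.4543  0.2384] yaw 125.11 tilt [ 0. -0.] F [-0.55  0.09  0.37] M [-0.026  0.026  0.005] w 0.993
[ 1.07  0.37 -0.38  1.76  0.16  1.04  1.25]
[[0, 0, np.float64(-29.7)], [7.66, 16.8, 8.84]] mm/deg 205 -29.7
```

Call:
carry_out --moves '[[[0,0,-29.7],[7.66,16.8,8.84],8.5],[[0,0,-29.7],[7.66,16.8,8.84],8.5],[[0,0,-29.7],[7.66,16.8,8.84],8.5],[[0,0,-29.7],[7.66,16.8,8.84],6.0],[[0,0,-29.7],[7.66,16.8,8.84],5.0]]'

```text
t: 3.38
eef_pos: [0.4701, -0.2945, 0.1496]
tool_rot: [-0.0, 0.22, 0.976, 0.0]
contact_force: [-0.4, -1.2, -0.1]
gripper_width: 0.604
```

```bash
python3 - <<'E'
from h import *
o=st(); tcp=o["eef_pos"]
for c in ("top","side"): print(c, proj(c,[tcp,tcp+[0,0,-.017]]))
a=crop("top",245,165,100,100,4); b=crop("side",230,110,95,100,4)
cv2.imwrite("pics/h1.png",np.hstack([a,b]))
E
```

```text
t 3.38 pos [ 0.4701 -0.2945  0.1496] yaw 154.62 tilt [-0.001  0.001] F [-0.41 -1.16 -0.06] M [-0.063 -0.004 -0.006] w 0.604
top [[295.85408033 197.60928966]
 [295.24625265 198.93864359]]
side [[276.74562201 151.57365936]
 [276.47559927 156.50663851]]
```

View pics/h1.png

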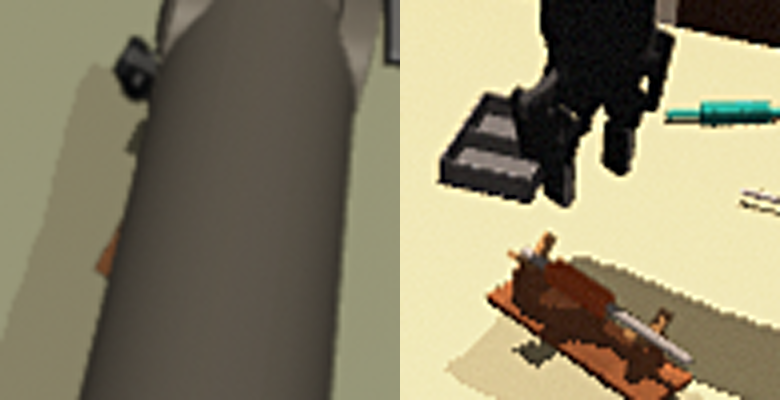

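```bash
python3 - <<'E'
from fit import *
o=("side",B,np.array([[302.3,200],[259.2,172.8],obsb[1][2][2]])-[1,.9])
oc=("side",obs[1][1],obs[1][2]-[1,.9])
for nm,o1,q0,z in [("bar",o,[.47,-.29,2.7],.045),("ch",oc,[.5,.08,-.12],0)]:
    r=least_squares(lambda q: np.concatenate([(proj(c,pose([q[0],q[1],z,q[2]],P))-u).ravel() for c,P,u in [o1]]),q0)
    print(nm,r.x.round(4),np.degrees(r.x[2]).round(2),r.fun.reshape(-1,2).round(1).tolist())
E
```

```text
bar [ 0.4755 -0.2926  2.7031] 154.87 [[0.4, -0.1], [0.5, -0.5], [-0.8, 0.6]]
ch [ 0.5118  0.0903 -0.1188] -6.81 [[0.3, -0.7], [-0.8, -0.8], [-0.3, 0.6], [0.9, 1.4], [-0.0, -0.8], [-0.3, 0.2], [0.2, -0.9]]
```

```bash
python3 - <<'E'
from h import *
st(); rows([.473,-.294,.08,154.6],[.473,-.294,.043,154.6])
E
```

```text
t 3.48 pos [ 0.4693 -0.2972  0.1504] yaw 154.4 tilt [ 0.    -0.001] F [-0.26 -0.11  0.63] M [-0.004 -0.028  0.002] w 0.586
[[0, 0, 0.2], [-0.32, 0.26, 7.0]] mm/deg 70 0.2
[[0, 0, 0.2], [-0.32, 0.26, 10.7]] mm/deg 107 0.2
```

Call:
carry_out --moves '[[[0,0,0.2],[-0.32,0.26,5],5.0],[[0,0,0.2],[-0.32,0.26,8],5.0],[[0,0,0.2],[-0.32,0.26,10.7],5.0],[[0,0,0.2],[-0.32,0.26,10.7],5.0],[[0,0,0.2],[-0.32,0.26,10.7],5.0]]'

```text
t: 4.1
eef_pos: [0.4742, -0.2959, 0.0442]
tool_rot: [0.001, 0.223, 0.975, -0.001]
contact_force: [0.4, 0.9, 1.2]
gripper_width: 0.586
```

```bash
python3 - <<'E'
from h import *
st()
a=crop("side",235,125,90,90,5); st()
cv2.imwrite("pics/h2.png",a)
E
```

```text
t 4.1 pos [ 0.4742 -0.2959  0.0442] yaw 154.24 tilt [ 0.001 -0.001] F [0.38 0.94 1.17] M [ 0.029 -0.025 -0.007] w 0.586
t 4.15 pos [ 0.4745 -0.2957  0.0444] yaw 154.26 tilt [ 0.002 -0.002] F [0.1  0.38 0.19] M [-0.039  0.004 -0.065] w 0.585
```

View pics/h2.png

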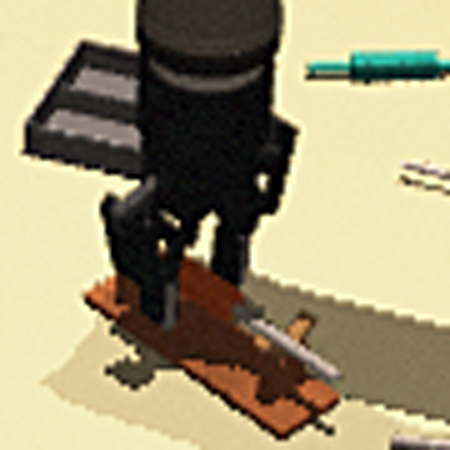

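The fingers straddle the handle: pads at about (165,300) and (232,265) in the crop, rod emerging toward (335,375). I'll close now.

Call:
carry_out --moves '[[[0,0,0],[0,0,0],2.0],[[0,0,0],[0,0,0],1.0],[[0,0,0],[0,0,0],0.5],[[0,0,0],[0,0,0],0.5],[[0,0,0],[0,0,0],0.5]]' --newtons 30

```text
t: 4.78
eef_pos: [0.4738, -0.2957, 0.0438]
tool_rot: [0.0, 0.223, 0.975, -0.001]
contact_force: [-2.3, -3.4, 5.4]
gripper_width: 0.184
```

```bash
python3 - <<'E'
from h import *
st()
E
```

```text
t 4.78 pos [ 0.4738 -0.2957  0.0438] yaw 154.25 tilt [ 0.    -0.002] F [-2.27 -3.45  5.43] M [-0.628  0.446 -0.277] w 0.184
```

Call:
carry_out --moves '[[[0,0,0],[0,0,0],0.5],[[0,0,0],[0,0,-1],0.5],[[0,0,0],[0,0,-3],0.5],[[0,0,0],[0,0,-6],0.5],[[0,0,0],[0,0,-6],0.5]]' --newtons 110

```text
t: 5.4
eef_pos: [0.4757, -0.2947, 0.1059]
tool_rot: [0.003, 0.222, 0.975, -0.001]
contact_force: [0.4, -0.8, -1.4]
gripper_width: 0.163
```

```bash
python3 - <<'E'
from fit import *
c=json.load(open("cmd.json")); c[2]+=.06; json.dump(c,open("cmd.json","w")); print(c)
st()
q=[.5077,.0859,0,-.127]
pk=px([(352,303),(386,318),(400,350),(388,383),(355,400),(318,320)],4,(70,95))
w=onz("top",pk,.056)[:,:2]-[.5077,.0859]
print("top",np.degrees(np.arctan2(w[:,1],w[:,0])).round(1), np.hypot(*w.T).round(4))
pk=px([(368,139),(370,162),(395,184),(449,132),(450,153)],3,(70,220))
w=onz("side",pk,.056)[:,:2]-[.5085,.0917]
print("side",np.degrees(np.arctan2(w[:,1],w[:,0])).round(1), np.hypot(*w.T).round(4))
E
```

```text
[0.47300238897807395, -0.29397987102808626, 0.10299610222277471, 154.61386924577485]
t 5.4 pos [ 0.4757 -0.2947  0.1059] yaw 154.38 tilt [ 0.005 -0.002] F [ 0.4  -0.82 -1.41] M [-0.017 -0.035 -0.01 ] w 0.163
top [  10.2  -33.2  -79.9 -127.2 -174.8   51.1] [0.0382 0.0336 0.0312 0.0311 0.0325 0.0378]
side [   9.1   49.7   98.3 -132.1 -170.5] [0.0343 0.0339 0.0386 0.0333 0.0324]
```

```bash
python3 - <<'E'
from fit import *
for cam_,pk,k in [("top",px([(352,303),(386,318),(400,350),(388,383),(355,400),(318,320)],4,(70,95)),[0,-1,-2,-3,-4,1]),("side",px([(368,139),(370,162),(395,184),(449,132),(450,153)],3,(70,220)),[0,1,2,-3,-4])]:
    w=onz(cam_,pk,.056)[:,:2]; k=np.array(k)*np.pi/4
    r=least_squares(lambda q: np.r_[(q[0]+q[3]*np.cos(q[2]+k)-w[:,0]),(q[1]+q[3]*np.sin(q[2]+k)-w[:,1])],[.51,.087,.1,.034])
    print(cam_,r.x.round(4),np.degrees(r.x[2]),(r.fun*1e3).round(1))
E
```

```text
top [0.5098 0.0883 0.1218 0.0344] 6.975835912250334 [-1.4  1.   0.8 -0.3  0.3 -0.5 -0.2 -0.3 -1.   0.1  1.2  0.1]
side [0.5085 0.0928 0.1216 0.0343] 6.967779339921893 [ 0.1 -0.8  1.4  1.3 -2.  -0.2  2.3 -3.1 -1.2  2.2]
```

```bash
cat >> h.py <<'E'
AX=np.array([.5095,.089])
def pol(phi,d,z,ax=None):
    ax=AX if ax is None else np.array(ax); a=np.radians(phi)
    return [ax[0]+d*np.cos(a),ax[1]+d*np.sin(a),z,phi+180]
E
python3 - <<'E'
from h import *
rows([.50,-.19,.103,125.6],[.531,-.084,.103,104.6]); rows(pol(-83,.175,.08),pol(-83,.175,.043))
E
```

```text
[[0, 0, 29.0], [2.02, 10.55, -0.0]] mm/deg 107 29.0
[[0, 0, 50.0], [3.76, 21.46, -0.0]] mm/deg 218 50.0
[[0, 0, 7.6], [-0.06, -0.04, 2.3]] mm/deg 23 7.6
[[0, 0, 7.6], [-0.06, -0.04, 6.0]] mm/deg 60 7.6
```

Call:
carry_out --moves '[[[0,0,10],[0.7,4,0],0.5],[[0,0,20],[1.5,8,0],0.5],[[0,0,30],[2.3,13,0],0.5],[[0,0,40],[3,17.5,0],0.5],[[0,0,50],[3.76,21.46,0],0.5]]'

```text
t: 6.02
eef_pos: [0.5327, -0.0824, 0.1026]
tool_rot: [-0.0, 0.615, 0.789, 0.0]
contact_force: [0.2, 0.0, -1.8]
gripper_width: 0.169
```

Call:
carry_out --moves '[[[0,0,7.6],[-0.06,-0.04,0],0.5],[[0,0,7.6],[-0.06,-0.04,2.3],0.5],[[0,0,7.6],[-0.06,-0.04,6.0],0.5],[[0,0,7.6],[-0.06,-0.04,6.0],0.5],[[0,0,7.6],[-0.06,-0.04,6.0],0.5]]'

```text
t: 6.65
eef_pos: [0.5329, -0.0851, 0.0436]
tool_rot: [0.0, 0.664, 0.748, 0.0]
contact_force: [0.4, 1.3, -1.5]
gripper_width: 0.164
```

```bash
python3 - <<'E'
from h import *
st(); print(getcmd())
a=crop("top",145,150,100,90,4); b=crop("side",160,190,95,110,4)
cv2.imwrite("pics/h3.png",np.hstack([a,b[:360]]))
st()
E
```

```text
t 6.65 pos [ 0.5329 -0.0851  0.0436] yaw 96.76 tilt [0. 0.] F [ 0.39  1.26 -1.53] M [-0.028 -0.013  0.01 ] w 0.164
[0.5307999533037715, -0.08466361256713002, 0.04299610222277471, 97.01386924577486]
t 6.75 pos [ 0.5335 -0.0853  0.0442] yaw 96.75 tilt [ 0.002 -0.   ] F [ 0.14  0.09 -1.31] M [-0.01   0.    -0.052] w 0.167
```

View pics/h3.png

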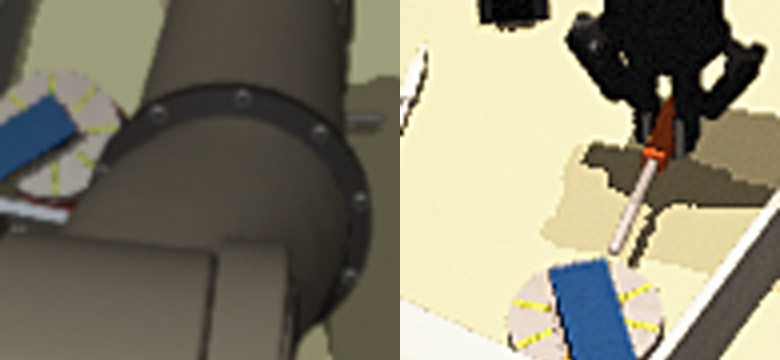

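```bash
python3 - <<'E'
from h import *
y=np.radians(96.75); u=np.array([np.cos(y),np.sin(y),0]); p=np.array([.5335,-.0853,.046])
def pc(P): return ((proj("side",P)-[160,190]+.5)*4-.5+[400,0]).round(1)
print("tip,handle front", pc([p+.112*u,p+.03*u, p-0*u]))
for ax in ([.5095,.089],[.5085,.0928],[.5118,.0903]):
    a=np.radians(np.arange(0,360,5)); 
    for z in (.056,.034):
        c=pc(np.c_[ax[0]+.046*np.cos(a),ax[1]+.046*np.sin(a),0*a+z])
        print(ax,z,"u",c[:,0].min(),c[:,0].max(),"vmin",c[:,1].min())
    k=np.radians(7+45*np.array([0,1,-3,-4])); print(pc(np.c_[ax[0]+.0344*np.cos(k),ax[1]+.0344*np.sin(k),0*k+.056]).tolist())
im=bot.read_camera("side").astype(int); 
hsv=cv2.cvtColor(im.astype(np.uint8),cv2.COLOR_RGB2HSV)
m=cv2.inRange(hsv,(22,130,120),(35,255,255)); m[:250]=0;m[290:]=0;m[:,:180]=0;m[:,235:]=0
n,l,s,c=cv2.connectedComponentsWithStats(m); 
for i in range(1,n):
    if s[i,4]>4: print(s[i,4],((c[i]-[160,190]+.5)*4-.5+[400,0]).round(1))
E
```

```text
tip,handle front [[616.1 244.6]
 [655.2 154.6]
 [668.5 123.9]]
[0.5095, 0.089] 0.056 u 508.7 665.4 vmin 253.5
[0.5095, 0.089] 0.034 u 511.4 666.2 vmin 278.0
[[531.9, 300.2], [534.2, 334.3], [639.0, 289.2], [643.1, 322.8]]
[0.5085, 0.0928] 0.056 u 507.2 664.3 vmin 258.3
[0.5085, 0.0928] 0.034 u 510.0 665.2 vmin 282.8
[[530.6, 305.2], [532.8, 339.5], [637.9, 294.1], [642.0, 328.0]]
[0.5118, 0.0903] 0.056 u 504.1 660.9 vmin 254.0
[0.5118, 0.0903] 0.034 u 506.9 661.8 vmin 278.4
[[527.5, 300.6], [529.6, 334.8], [634.6, 289.6], [638.6, 323.3]]
13 [634.4 292.3]
12 [532.8 305.2]
10 [640.3 324.7]
11 [532.8 338.6]
6 [564.2 364.8]
```

```bash
cat >> h.py <<'E'
BI=np.array([.0025,-.0006,0,-.25])
def pb(phi,d,z,bi=BI,ax=None): return (np.array(pol(phi,d,z,ax))-bi).tolist()
E
python3 - <<'E'
from h import *
rows(pb(-82,.175,.043),pb(-82,.160,.043),pb(-82,.155,.043),pb(-82,.150,.043))
E
```

```text
[[0, 0, -1.2], [0.09, 0.07, -0.0]] mm/deg 1 -1.2
[[0, 0, -1.2], [1.59, 0.04, -0.0]] mm/deg 16 -1.2
[[0, 0, -1.2], [2.09, 0.03, -0.0]] mm/deg 21 -1.2
[[0, 0, -1.2], [2.59, 0.02, -0.0]] mm/deg 26 -1.2
```

Call:
carry_out --moves '[[[0,0,-1.2],[0.09,0.07,0],0.5],[[0,0,-1.2],[1.2,0.05,0],0.5],[[0,0,-1.2],[1.59,0.04,0],0.5],[[0,0,-1.2],[2.09,0.03,0],0.5],[[0,0,-1.2],[2.59,0.02,0],0.5]]'

```text
t: 7.42
eef_pos: [0.5296, -0.0592, 0.0429]
tool_rot: [0.0, 0.656, 0.754, -0.0]
contact_force: [0.4, -0.2, -1.7]
gripper_width: 0.162
```

```bash
python3 - <<'E'
from h import *
st(); print(getcmd()); rows(pb(-82,.143,.043),pb(-82,.136,.043))
E
```

```text
t 7.42 pos [ 0.5296 -0.0592  0.0429] yaw 97.96 tilt [-0. -0.] F [ 0.38 -0.18 -1.71] M [-0.006 -0.038  0.   ] w 0.162
[0.5278358180004855, -0.0589330101275482, 0.04299610222277471, 98.21386924577486]
[[0, 0, -0.0], [0.7, 0.01, -0.0]] mm/deg 7 -0.0
[[0, 0, -0.0], [1.4, 0.01, -0.0]] mm/deg 14 -0.0
```

Call:
carry_out --moves '[[[0,0,0],[0.4,0,0],0.5],[[0,0,0],[0.7,0,0],0.5],[[0,0,0],[1.0,0,0],0.5],[[0,0,0],[1.4,0,0],0.5],[[0,0,0],[1.4,0,0],0.5]]'

```text
t: 8.05
eef_pos: [0.5277, -0.0452, 0.0429]
tool_rot: [-0.0, 0.656, 0.755, 0.0]
contact_force: [0.2, -0.3, -1.7]
gripper_width: 0.167
```

```bash
python3 - <<'E'
from h import *
st(); print(getcmd())
cv2.imwrite("pics/h4.png",crop("side",165,200,90,95,5))
E
```

```text
t 8.05 pos [ 0.5277 -0.0452  0.0429] yaw 97.99 tilt [-0.  0.] F [ 0.17 -0.33 -1.68] M [ 0.071 -0.008 -0.003] w 0.167
[0.5259346329060416, -0.04506233980356371, 0.04299610222277471, 98.21386924577486]
```

View pics/h4.png

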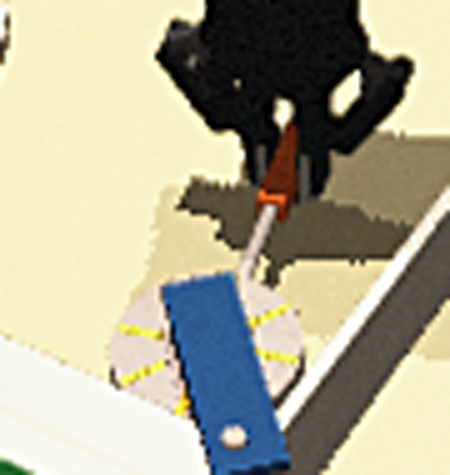

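```bash
cat >> h.py <<'E'
def sweep(p0,p1,n,d,z0,zs,**k):  # zs: phi where z0 applies
    rows(*[pb(p,d,z0+(p-zs)*12e-3/360,**k) for p in np.linspace(p0,p1,n+1)[1:]])
E
python3 - <<'E'
from h import *
sweep(-82,-57,5,.133,.0436,-82)
E
```

```text
[[0, 0, -5.0], [0.34, 1.16, -0.08]] mm/deg 12 -5.0
[[0, 0, -10.0], [0.49, 2.31, -0.09]] mm/deg 24 -10.0
[[0, 0, -15.0], [0.74, 3.44, -0.11]] mm/deg 35 -15.0
[[0, 0, -20.0], [1.08, 4.55, -0.13]] mm/deg 47 -20.0
[[0, 0, -25.0], [1.52, 5.63, -0.14]] mm/deg 58 -25.0
```

Call:
carry_out --moves '[[[0,0,-5],[0.34,1.16,-0.08],0.5],[[0,0,-10],[0.49,2.31,-0.09],0.5],[[0,0,-15],[0.74,3.44,-0.11],0.5],[[0,0,-20],[1.08,4.55,-0.13],0.5],[[0,0,-25],[1.52,5.63,-0.14],0.5]]'

```text
t: 8.72
eef_pos: [0.578, -0.0252, 0.043]
tool_rot: [-0.003, 0.476, 0.879, -0.003]
contact_force: [-6.8, -5.1, 0.4]
gripper_width: 0.16
```

```bash
cat >> h.py <<'E'
def drag():
    o=st(); F=o["contact_force"]; M=o["torque"]; p=o["eef_pos"]
    r=p[:2]-AX; rel=np.degrees(np.arctan2(r[1],r[0]))
    T=r[0]*F[1]-r[1]*F[0]
    e=r/np.linalg.norm(r)
    print("phi",rel.round(2),"d",np.linalg.norm(r).round(4),"rxF",T.round(3),"Mz",M[2].round(3),"sum",(T+M[2]).round(3),"Frad",(F[:2]@e).round(2),"Ftan",(F[1]*e[0]-F[0]*e[1]).round(2)); 
    c=np.array(getcmd()); print("cmd-meas mm",((c[:3]-p)*1e3).round(2))
E
python3 - <<'E'
from h import *
drag(); sweep(-57,-27,5,.133,.0436,-82)
E
```

```text
t 8.72 pos [ 0.578  -0.0252  0.043 ] yaw 123.13 tilt [-0.008 -0.004] F [-6.78 -5.13  0.41] M [-0.755  1.491  0.594] w 0.16
phi -59.06 d 0.1332 rxF -1.125 Mz 0.594 sum -0.531 Frad 0.91 Ftan -8.45
cmd-meas mm [1.51 3.25 1.43]
[[0, 0, -6.0], [0.07, 1.39, -0.02]] mm/deg 14 -6.0
[[0, 0, -12.0], [0.29, 2.76, -0.04]] mm/deg 28 -12.0
[[0, 0, -18.0], [0.64, 4.11, -0.06]] mm/deg 42 -18.0
[[0, 0, -24.0], [1.13, 5.41, -0.08]] mm/deg 55 -24.0
[[0, 0, -30.0], [1.76, 6.65, -0.1]] mm/deg 69 -30.0
```

Call:
carry_out --moves '[[[0,0,-6],[0.07,1.39,-0.1],0.5],[[0,0,-12],[0.29,2.76,-0.14],0.5],[[0,0,-18],[0.64,4.11,-0.16],0.5],[[0,0,-24],[1.13,5.41,-0.18],0.5],[[0,0,-30],[1.76,6.65,-0.2],0.5]]'

```text
t: 9.35
eef_pos: [0.6259, 0.0238, 0.0449]
tool_rot: [-0.002, 0.233, 0.973, -0.004]
contact_force: [-3.4, -8.1, -3.0]
gripper_width: 0.164
```

```bash
python3 - <<'E'
from h import *
c=getcmd(); c[2]+=.001; json.dump(c,open("cmd.json","w"))
drag(); sweep(-27,-1,5,.133,.0448,-82)
E
```

```text
t 9.35 pos [0.6259 0.0238 0.0449] yaw 153.09 tilt [-0.005 -0.006] F [-3.38 -8.05 -3.  ] M [-1.594  0.625  0.604] w 0.164
phi -29.25 d 0.1334 rxF -1.158 Mz 0.604 sum -0.553 Frad 0.98 Ftan -8.68
cmd-meas mm [-0.4   5.34  1.49]
[[0, 0, -5.2], [0.05, 1.21, -0.04]] mm/deg 12 -5.2
[[0, 0, -10.4], [0.21, 2.41, -0.06]] mm/deg 24 -10.4
[[0, 0, -15.6], [0.48, 3.58, -0.08]] mm/deg 36 -15.6
[[0, 0, -20.8], [0.85, 4.73, -0.09]] mm/deg 48 -20.8
[[0, 0, -26.0], [1.32, 5.84, -0.11]] mm/deg 60 -26.0
```

Call:
carry_out --moves '[[[0,0,-5.2],[0.05,1.21,-0.04],0.5],[[0,0,-10.4],[0.21,2.41,-0.06],0.5],[[0,0,-15.6],[0.48,3.58,-0.08],0.5],[[0,0,-20.8],[0.85,4.73,-0.09],0.5],[[0,0,-26],[1.32,5.84,-0.11],0.5]]'

```text
t: 9.98
eef_pos: [0.6427, 0.0812, 0.0464]
tool_rot: [-0.0, 0.008, 1.0, -0.003]
contact_force: [1.3, -9.2, -3.4]
gripper_width: 0.165
```

Call:
carry_out --moves '[[[0,0,0],[0,0,0],0.5]]'

```text
t: 10.1
eef_pos: [0.6428, 0.0821, 0.0465]
tool_rot: [-0.0, 0.009, 1.0, -0.003]
contact_force: [1.1, -8.3, -3.0]
gripper_width: 0.165
```

```bash
cat >> h.py <<'E'
def stripes(ax=(.5095,.089),z=.058,r=.0344):
    """yellow stripe centroids in the side picture -> world angles about their own fitted centre"""
    im=bot.read_camera("side"); h=cv2.cvtColor(im,cv2.COLOR_RGB2HSV)
    m=cv2.inRange(h,(22,130,120),(35,255,255)); k=np.zeros_like(m); k[245:300,180:235]=1; m=m*k
    n,l,s,c=cv2.connectedComponentsWithStats(m)
    c=np.array([c[i] for i in range(1,n) if s[i,4]>7]); w=onz("side",c,z)[:,:2]
    from scipy.optimize import least_squares
    f=lambda q:np.concatenate([(np.hypot(*(w-q[:2]).T)-r)*1, np.hypot(*(w-q[:2]).T)*((np.angle(np.exp(8j*(np.arctan2(*(w-q[:2]).T[::-1])-q[2]))))/8)])
    best=min((least_squares(f,[ax[0],ax[1]+.003,a],x_scale=[.01,.01,.3]) for a in np.radians([0,15,30])),key=lambda r:r.cost)
    print("stripes n",len(c),"centre",best.x[:2].round(4),"phase mod45",round(float(np.degrees(best.x[2]))%45,2),"res mm",(best.fun*1e3).round(1))
E
python3 - <<'E'
from h import *
drag(); stripes()
cv2.imwrite("pics/h5.png",crop("side",165,200,100,95,5))
E
```

```text
t 10.1 pos [0.6428 0.0821 0.0465] yaw 179.02 tilt [-0.    -0.006] F [ 1.11 -8.35 -3.02] M [-1.622 -0.549  0.715] w 0.165
phi -2.95 d 0.1335 rxF -1.105 Mz 0.715 sum -0.39 Frad 1.54 Ftan -8.28
cmd-meas mm [-2.81  5.14  1.01]
stripes n 5 centre [0.5092 0.091 ] phase mod45 32.79 res mm [ 1.1 -2.1 -1.9  0.  -0.8  0.3  0.5 -0.3 -0.2 -0.4]
```

View pics/h5.png

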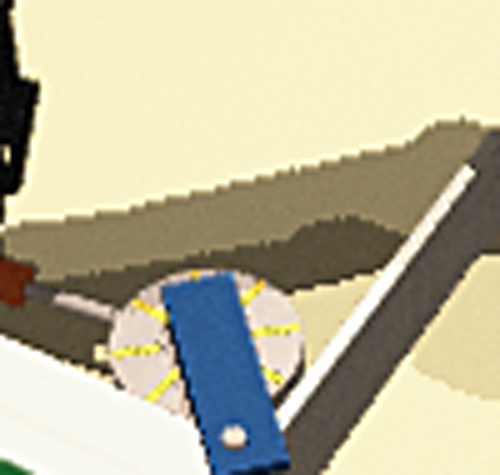

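```bash
cat > ph.py <<'E'
from h import *
from scipy.optimize import minimize
def phase_crop(f,x0,y0,k,z,ax=None):
    """phase of yellow stripe pixels: all yellow pixels mapped to collar top; maximise 8-fold alignment"""
    im=cv2.imread(f) if isinstance(f,str) else f
    h=cv2.cvtColor(im,cv2.COLOR_BGR2HSV); m=cv2.inRange(h,(22,120,120),(35,255,255))
    v,u=np.nonzero(m); w=onz("side",np.c_[(u+.5)/k-.5+x0,(v+.5)/k-.5+y0],z)[:,:2]
    g=lambda c:-abs(np.exp(8j*np.arctan2(*(w[s]-c).T[::-1])).mean())
    c=np.array([.509,.0915])
    for it in range(3):
        rr=np.hypot(*(w-c).T); s=(rr<.045)&(rr>.02)
        c=minimize(g,c,method="Nelder-Mead",options=dict(initial_simplex=[c,c+[.002,0],c+[0,.002]])).x
    a=np.angle(np.exp(8j*np.arctan2(*(w[s]-c).T[::-1])).mean())/8
    print("centre",c.round(4),"phase",(np.degrees(a)%45).round(2),"coh",-g(c).round(3),int(s.sum()/k/k))
def now(z): phase_crop(crop("side",165,200,100,95,5),165,200,5,z)
if __name__=="__main__":
    phase_crop("pics/s1.png",70,220,3,.056)
    phase_crop("pics/h4.png",165,200,5,.056)
    phase_crop("pics/h5.png",165,200,5,.0585)
E
python3 ph.py
```

```text
centre [0.5098 0.0919] phase 8.48 coh 0.943 60
centre [0.5096 0.0919] phase 8.43 coh 0.946 56
centre [0.5094 0.0918] phase 32.85 coh 0.948 70
```

```bash
python3 - <<'E'
from h import *
z=.048
rows(pb(-6,.133,z),pb(-6,.15,z),pb(-6,.18,z),pb(-12,.185,z))
print(); rows(*[pb(p,.185,z) for p in (-22,-32,-42,-52,-60)])
print(); rows(*[pb(p,.185,z) for p in (-68,-77,-86,-94,-102)])
E
```

```text
[[0, 0, 5.0], [0.06, -1.16, -0.05]] mm/deg 12 5.0
[[0, 0, 5.0], [-1.63, -1.31, -0.05]] mm/deg 21 5.0
[[0, 0, 5.0], [-4.62, -1.58, -0.05]] mm/deg 49 5.0
[[0, 0, 11.0], [-4.84, -3.55, -0.05]] mm/deg 60 11.0

[[0, 0, 10.0], [0.29, -3.21, -0.0]] mm/deg 32 10.0
[[0, 0, 20.0], [1.14, -6.32, -0.0]] mm/deg 64 20.0
[[0, 0, 30.0], [2.51, -9.24, -0.0]] mm/deg 96 30.0
[[0, 0, 40.0], [4.37, -11.87, -0.0]] mm/deg 126 40.0
[[0, 0, 48.0], [6.17, -13.72, -0.0]] mm/deg 150 48.0

[[0, 0, 8.0], [0.19, -2.57, -0.0]] mm/deg 26 8.0
[[0, 0, 17.0], [0.83, -5.41, -0.0]] mm/deg 55 17.0
[[0, 0, 26.0], [1.9, -8.1, -0.0]] mm/deg 83 26.0
[[0, 0, 34.0], [3.2, -10.33, -0.0]] mm/deg 108 34.0
[[0, 0, 42.0], [4.8, -12.36, -0.0]] mm/deg 133 42.0
```

Call:
carry_out --moves '[[[0,0,5],[0.06,-1.16,-0.05],0.5],[[0,0,5],[-1.63,-1.31,-0.05],0.5],[[0,0,5],[-4.62,-1.58,-0.05],0.5],[[0,0,11],[-4.84,-3.55,-0.05],0.5]]'

```text
t: 10.7
eef_pos: [0.6919, 0.0509, 0.0478]
tool_rot: [0.001, 0.106, 0.994, 0.001]
contact_force: [-0.1, -1.2, -2.7]
gripper_width: 0.167
```

Call:
carry_out --moves '[[[0,0,10],[0.29,-3.21,0],0.5],[[0,0,20],[1.14,-6.32,0],0.5],[[0,0,30],[2.51,-9.24,0],0.5],[[0,0,40],[4.37,-11.87,0],0.5],[[0,0,48],[6.17,-13.72,0],0.5]]'

```text
t: 11.32
eef_pos: [0.6001, -0.0735, 0.0477]
tool_rot: [-0.0, 0.503, 0.864, -0.001]
contact_force: [1.1, 0.5, -0.4]
gripper_width: 0.164
```

Call:
carry_out --moves '[[[0,0,8],[0.19,-2.57,0],0.5],[[0,0,17],[0.83,-5.41,0],0.5],[[0,0,26],[1.9,-8.1,0],0.5],[[0,0,34],[3.2,-10.33,0],0.5],[[0,0,42],[4.8,-12.36,0],0.5]]'

```text
t: 11.95
eef_pos: [0.4692, -0.0922, 0.0479]
tool_rot: [0.0, 0.779, 0.627, -0.0]
contact_force: [-0.3, 0.0, -1.1]
gripper_width: 0.167
```

Call:
carry_out --moves '[[[0,0,0],[0,0,0],0.5],[[0,0,0],[0,0,0],0.5],[[0,0,0],[0,0,0],0.5]]'

```text
t: 12.32
eef_pos: [0.4713, -0.0917, 0.048]
tool_rot: [0.0, 0.777, 0.629, 0.001]
contact_force: [0.0, -0.3, -1.7]
gripper_width: 0.163
```

```bash
python3 - <<'E'
from h import *
from ph import now
drag(); now(.0585)
cv2.imwrite("pics/h6.png",crop("side",165,190,100,100,5))
E
```

```text
t 12.32 pos [ 0.4713 -0.0917  0.048 ] yaw 78.0 tilt [0.001 0.   ] F [ 0.03 -0.3  -1.72] M [-0.007  0.019  0.056] w 0.163
phi -101.94 d 0.1847 rxF 0.018 Mz 0.056 sum 0.074 Frad 0.29 Ftan 0.1
cmd-meas mm [-2.76  0.37 -0.04]
centre [0.5094 0.0917] phase 32.89 coh 0.946 71
```

View pics/h6.png

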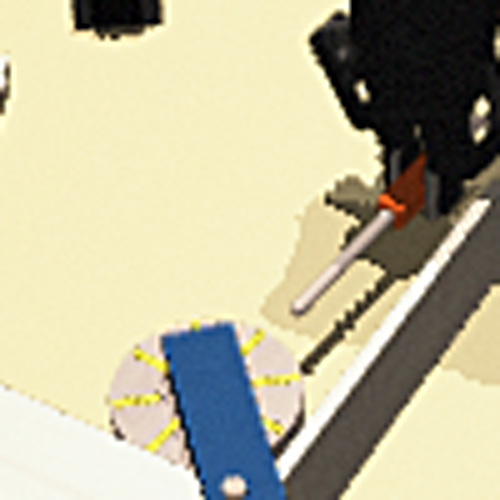

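```bash
python3 - <<'E'
from h import *
im=cv2.imread("pics/h6.png"); 
y=np.radians(78.0); u=np.array([np.cos(y),np.sin(y),0])
def pc(P): return ((proj("side",P)-[165,190]+.5)*5-.5).round(1)
for z in (.048,.050):
    p=np.array([.4713,-.0917,z]); print(z,pc([p+.112*u,p+.03*u]).tolist())
h=cv2.cvtColor(im,cv2.COLOR_BGR2HSV)
# rod pixels: low saturation bright between tip and handle
m=cv2.inRange(h,(0,0,110),(180,50,255)); k=np.zeros_like(m); cv2.line(k,(292,314),(395,205),1,40); m=m*k
m=cv2.morphologyEx(m,cv2.MORPH_OPEN,np.ones((5,5)))
n,l,s,c=cv2.connectedComponentsWithStats(m)
for i in range(1,n):
    if s[i,4]>300:
        v,uu=np.nonzero(l==i); f=cv2.fitLine(np.c_[uu,v].astype(np.float32),cv2.DIST_HUBER,0,.01,.01).ravel(); t=(np.c_[uu,v]-f[2:])@f[:2]
        print(s[i],(f[2:]+f[:2]*t.min()).round(1),(f[2:]+f[:2]*t.max()).round(1))
a=np.radians(32.9-135); e=np.array([np.cos(a),np.sin(a)])
for A in ([.5095,.089],[.5094,.0917]):
    print("hole line",pc([list(np.array(A)+e*r)+[.0475] for r in (.02,.044,.12)]).tolist())
E
```

```text
0.048 [[299.5, 306.2], [392.4, 208.6]]
0.05 [[299.4, 303.4], [392.4, 205.8]]
[ 293  211   99  100 1515] [294.1 310.1] [389. 213.]
hole line [[235.5, 374.7], [265.4, 343.4], [354.8, 249.8]]
hole line [[233.3, 378.7], [263.3, 347.3], [352.9, 253.4]]
```

```bash
python3 - <<'E'
from h import *
a=(.5087,.0892)
rows(*[pb(-102,d,.046,ax=a) for d in (.180,.165,.155,.150)])
E
```

```text
[[0, 0, -0.0], [0.5, -0.08, 0.2]] mm/deg 5 -0.0
[[0, 0, -0.0], [2.0, -0.07, 0.2]] mm/deg 20 -0.0
[[0, 0, -0.0], [3.0, -0.07, 0.2]] mm/deg 30 -0.0
[[0, 0, -0.0], [3.5, -0.07, 0.2]] mm/deg 35 -0.0
```

Call:
carry_out --moves '[[[0,0,0],[0,-0.08,0.2],0.5],[[0,0,0],[1.2,-0.07,0.2],0.5],[[0,0,0],[2.0,-0.07,0.2],0.5],[[0,0,0],[2.8,-0.07,0.2],0.5],[[0,0,0],[3.5,-0.07,0.2],0.5]]'

```text
t: 13.05
eef_pos: [0.4769, -0.0565, 0.0459]
tool_rot: [0.0, 0.777, 0.629, 0.0]
contact_force: [-0.1, -0.1, -2.1]
gripper_width: 0.167
```

```bash
python3 - <<'E'
from h import *
drag()
a=(.5087,.0892)
rows(*[pb(-102,d,.046,ax=a) for d in (.145,.131)])
E
```

```text
t 13.05 pos [ 0.4769 -0.0565  0.0459] yaw 77.99 tilt [0. 0.] F [-0.12 -0.14 -2.15] M [-0.04  -0.021  0.049] w 0.167
phi -102.62 d 0.1491 rxF -0.013 Mz 0.049 sum 0.036 Frad 0.16 Ftan -0.09
cmd-meas mm [-1.93 -0.43  0.08]
[[0, 0, -0.0], [0.5, 0.0, -0.0]] mm/deg 5 -0.0
[[0, 0, -0.0], [1.9, 0.01, -0.0]] mm/deg 19 -0.0
```

Call:
carry_out --moves '[[[0,0,0],[0.4,0,0],0.5],[[0,0,0],[0.8,0,0],0.5],[[0,0,0],[1.2,0,0],0.5],[[0,0,0],[1.6,0,0],0.5],[[0,0,0],[1.9,0,0],0.5]]'

```text
t: 13.68
eef_pos: [0.4808, -0.0385, 0.0459]
tool_rot: [0.0, 0.777, 0.629, 0.0]
contact_force: [0.1, 0.4, -3.1]
gripper_width: 0.167
```

```bash
python3 - <<'E'
from h import *
from ph import now
drag(); now(.0585)
sweep(-102,-72,5,.131,.0464,-95)
E
```

```text
t 13.68 pos [ 0.4808 -0.0385  0.0459] yaw 77.95 tilt [0. 0.] F [ 0.14  0.35 -3.12] M [ 0.029  0.032 -0.024] w 0.167
phi -102.68 d 0.1307 rxF 0.008 Mz -0.024 sum -0.016 Frad -0.37 Ftan 0.06
cmd-meas mm [-1.83  0.17  0.09]
centre [0.5094 0.0918] phase 32.89 coh 0.948 70
[[0, 0, -6.0], [0.06, 1.45, -0.04]] mm/deg 15 -6.0
[[0, 0, -12.0], [0.27, 2.81, -0.06]] mm/deg 28 -12.0
[[0, 0, -18.0], [0.62, 4.13, -0.08]] mm/deg 42 -18.0
[[0, 0, -24.0], [1.11, 5.41, -0.1]] mm/deg 55 -24.0
[[0, 0, -30.0], [1.73, 6.64, -0.12]] mm/deg 69 -30.0
```

Call:
carry_out --moves '[[[0,0,-6],[0.06,1.45,-0.04],0.5],[[0,0,-12],[0.27,2.81,-0.06],0.5],[[0,0,-18],[0.62,4.13,-0.08],0.5],[[0,0,-24],[1.11,5.41,-0.1],0.5],[[0,0,-30],[1.73,6.64,-0.12],0.5]]'

```text
t: 14.35
eef_pos: [0.5459, -0.0367, 0.0459]
tool_rot: [-0.003, 0.586, 0.81, -0.003]
contact_force: [-7.4, -1.4, 0.5]
gripper_width: 0.168
```

```bash
python3 - <<'E'
from h import *
from ph import now
drag(); now(.059)
sweep(-72,-57,5,.131,.0469,-95)
E
```

```text
t 14.35 pos [ 0.5459 -0.0367  0.0459] yaw 108.19 tilt [-0.008 -0.002] F [-7.39 -1.35  0.51] M [-0.085  1.507  0.47 ] w 0.168
phi -73.86 d 0.1308 rxF -0.978 Mz 0.47 sum -0.508 Frad -0.75 Ftan -7.48
cmd-meas mm [1.64 1.7  1.33]
centre [0.5096 0.0919] phase 6.23 coh 0.948 62
[[0, 0, -3.0], [0.01, 0.68, -0.06]] mm/deg 7 -3.0
[[0, 0, -6.0], [0.07, 1.37, -0.07]] mm/deg 14 -6.0
[[0, 0, -9.0], [0.15, 2.05, -0.08]] mm/deg 21 -9.0
[[0, 0, -12.0], [0.28, 2.72, -0.09]] mm/deg 27 -12.0
[[0, 0, -15.0], [0.43, 3.39, -0.1]] mm/deg 34 -15.0
```

Call:
carry_out --moves '[[[0,0,-3],[0.01,0.68,-0.06],0.5],[[0,0,-6],[0.07,1.37,-0.07],0.5],[[0,0,-9],[0.15,2.05,-0.08],0.5],[[0,0,-12],[0.28,2.72,-0.09],0.5],[[0,0,-15],[0.43,3.39,-0.1],0.5]]'

```text
t: 15.02
eef_pos: [0.577, -0.0232, 0.0468]
tool_rot: [-0.002, 0.477, 0.879, -0.003]
contact_force: [-6.4, -4.4, -1.8]
gripper_width: 0.167
```

```bash
python3 - <<'E'
from h import *
from ph import now
drag(); now(.0595)
sweep(-57,-42,5,.131,.0472,-95)
E
```

```text
t 15.03 pos [ 0.577  -0.0232  0.0468] yaw 123.01 tilt [-0.007 -0.003] F [-6.37 -4.42 -1.75] M [-0.804  1.3    0.479] w 0.167
phi -58.99 d 0.131 rxF -1.013 Mz 0.479 sum -0.533 Frad 0.51 Ftan -7.73
cmd-meas mm [1.4  2.95 1.42]
centre [0.5098 0.0922] phase 21.03 coh 0.949 58
[[0, 0, -3.0], [0.02, 0.69, -0.04]] mm/deg 7 -3.0
[[0, 0, -6.0], [0.07, 1.37, -0.05]] mm/deg 14 -6.0
[[0, 0, -9.0], [0.16, 2.05, -0.06]] mm/deg 21 -9.0
[[0, 0, -12.0], [0.28, 2.72, -0.07]] mm/deg 27 -12.0
[[0, 0, -15.0], [0.44, 3.39, -0.08]] mm/deg 34 -15.0
```

Call:
carry_out --moves '[[[0,0,-3],[0.02,0.69,-0.04],0.5],[[0,0,-6],[0.07,1.37,-0.05],0.5],[[0,0,-9],[0.16,2.05,-0.06],0.5],[[0,0,-12],[0.28,2.72,-0.07],0.5],[[0,0,-15],[0.44,3.39,-0.08],0.5]]'

```text
t: 15.7
eef_pos: [0.603, -0.0026, 0.0473]
tool_rot: [-0.002, 0.359, 0.933, -0.004]
contact_force: [-6.9, -7.1, -1.4]
gripper_width: 0.168
```

```bash
python3 - <<'E'
from h import *
from ph import now
drag(); now(.060)
sweep(-42,-32,5,.131,.0472,-95)
E
```

```text
t 15.7 pos [ 0.603  -0.0026  0.0473] yaw 137.95 tilt [-0.007 -0.005] F [-6.93 -7.09 -1.45] M [-1.429  1.18   0.417] w 0.168
phi -44.42 d 0.1309 rxF -1.298 Mz 0.417 sum -0.881 Frad 0.01 Ftan -9.92
cmd-meas mm [1.3 4.6 1.7]
centre [0.5095 0.0919] phase 34.33 coh 0.95 72
[[0, 0, -2.0], [0.0, 0.46, -0.0]] mm/deg 5 -2.0
[[0, 0, -4.0], [0.03, 0.91, -0.01]] mm/deg 9 -4.0
[[0, 0, -6.0], [0.06, 1.37, -0.02]] mm/deg 14 -6.0
[[0, 0, -8.0], [0.12, 1.82, -0.02]] mm/deg 18 -8.0
[[0, 0, -10.0], [0.19, 2.28, -0.03]] mm/deg 23 -10.0
```

Call:
carry_out --moves '[[[0,0,-1.5],[0.0,0.34,0],0.5],[[0,0,-3],[0.02,0.68,0],0.5],[[0,0,-4.5],[0.04,1.03,-0.01],0.5],[[0,0,-6],[0.06,1.37,-0.02],0.5]]'

```text
t: 16.25
eef_pos: [0.6118, 0.0072, 0.0474]
tool_rot: [-0.002, 0.31, 0.951, -0.004]
contact_force: [-6.4, -7.5, -1.7]
gripper_width: 0.162
```

```bash
python3 - <<'E'
from h import *
from ph import now
c=getcmd(); y=np.radians(c[3]+0)  # set cmd to the row actually sent (sweep of 6 of 10 deg)
json.dump(pb(-36,.131,.0472+59*12e-3/360),open("cmd.json","w"))
drag(); now(.060); now(.060); drag()
E
```

```text
t 16.25 pos [0.6118 0.0072 0.0474] yaw 143.87 tilt [-0.007 -0.006] F [-6.4  -7.46 -1.72] M [-1.586  1.218  0.385] w 0.162
phi -38.63 d 0.131 rxF -1.287 Mz 0.385 sum -0.901 Frad -0.35 Ftan -9.82
cmd-meas mm [1.18 5.37 1.73]
centre [0.5096 0.0917] phase 39.58 coh 0.949 71
centre [0.5097 0.0917] phase 39.9 coh 0.95 71
t 16.35 pos [0.6119 0.0074 0.0475] yaw 143.88 tilt [-0.007 -0.006] F [-6.41 -7.91 -1.35] M [-1.572  1.144  0.498] w 0.168
phi -38.54 d 0.131 rxF -1.333 Mz 0.498 sum -0.836 Frad -0.08 Ftan -10.18
cmd-meas mm [1.05 5.19 1.7 ]
```

```bash
python3 - <<'E'
from h import *
z=.048
rows(pb(-41,.131,.0485),pb(-41,.15,z),pb(-41,.185,z),pb(-41,.20,.11))
print(); rows([.56,-.17,.11,148],[.473,-.294,.105,154.6])
E
```

```text
[[0, 0, 5.0], [0.05, -1.14, 0.07]] mm/deg 11 5.0
[[0, 0, 5.0], [-1.84, -1.32, 0.12]] mm/deg 23 5.0
[[0, 0, 5.0], [-5.32, -1.64, 0.12]] mm/deg 56 5.0
[[0, 0, 5.0], [-6.82, -1.77, -6.08]] mm/deg 93 5.0

[[0, 0, -8.8], [-0.96, -16.12, -0.0]] mm/deg 161 -8.8
[[0, 0, -15.3], [-2.46, -31.2, 0.5]] mm/deg 313 -15.3
```

Call:
carry_out --moves '[[[0,0,5],[0.05,-1.14,0.07],0.5],[[0,0,5],[-1.84,-1.32,0.12],0.5],[[0,0,5],[-5.32,-1.64,0.12],0.5],[[0,0,5],[-6.82,-1.77,-3],0.5],[[0,0,5],[-6.82,-1.77,-6.08],0.5]]'

```text
t: 16.98
eef_pos: [0.6602, -0.0448, 0.11]
tool_rot: [-0.0, 0.352, 0.936, -0.0]
contact_force: [0.1, 0.3, -2.3]
gripper_width: 0.164
```

```bash
python3 - <<'E'
from h import *
from ph import now
st(); now(.060); now(.060)
E
```

```text
t 16.98 pos [ 0.6602 -0.0448  0.11  ] yaw 138.76 tilt [-0. -0.] F [ 0.12  0.26 -2.28] M [ 0.012 -0.066 -0.039] w 0.164
centre [0.5097 0.0917] phase 39.87 coh 0.948 71
centre [0.5097 0.0917] phase 39.88 coh 0.948 71
```

Call:
carry_out --moves '[[[0,0,-4],[-0.5,-5,0],0.5],[[0,0,-8],[-1,-11,0.2],0.5],[[0,0,-11],[-1.5,-18,0.4],0.5],[[0,0,-14],[-2,-25,0.5],0.5],[[0,0,-15.3],[-2.46,-31.2,0.5],0.5]]'

```text
t: 17.7
eef_pos: [0.4804, -0.2835, 0.104]
tool_rot: [-0.0, 0.222, 0.975, 0.0]
contact_force: [0.6, -2.0, -1.3]
gripper_width: 0.165
```

Call:
carry_out --moves '[[[0,0,0],[0,0,0],0.5],[[0,0,0],[0,0,0],0.5],[[0,0,0],[0,0,0],0.5]]'

```text
t: 18.08
eef_pos: [0.4835, -0.2804, 0.1048]
tool_rot: [0.0, 0.221, 0.975, 0.001]
contact_force: [0.1, 0.3, -2.2]
gripper_width: 0.165
```

```bash
python3 - <<'E'
from h import *
st(); print(getcmd())
cv2.imwrite("pics/h7.png",crop("side",235,125,90,90,5))
rows([.473,-.294,.045,154.6])
E
```

```text
t 18.07 pos [ 0.4835 -0.2804  0.1048] yaw 154.41 tilt [0.001 0.001] F [ 0.09  0.35 -2.17] M [-0.021  0.009 -0.013] w 0.165
[0.4729644085988277, -0.2940287197659742, 0.10496666666666665, 154.55]
[[0, 0, -0.0], [-0.0, 0.0, 6.0]] mm/deg 60 -0.0
```

View pics/h7.png

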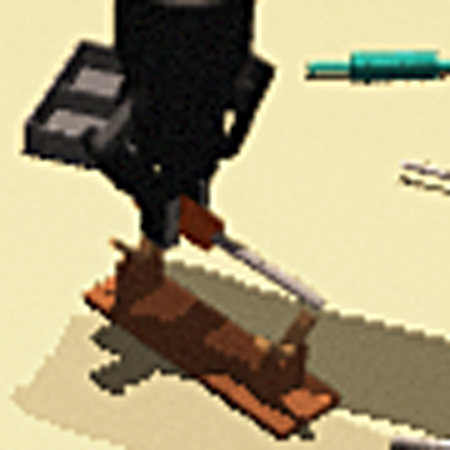

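```bash
python3 - <<'E'
from h import *
json.dump([.4835,-.2804,.1048,154.41],open("cmd.json","w"))
rows([.4738,-.2957,.1048,154.25],[.4738,-.2957,.06,154.25])
y=np.radians(154.41);u=np.array([np.cos(y),np.sin(y),0])
p=np.array([.4835,-.2804,.106]); print(((proj("side",[p+.112*u,p+.03*u])-[235,125]+.5)*5-.5).round(1))
E
```

```text
[[0, 0, 0.2], [0.21, -1.8, -0.0]] mm/deg 18 0.2
[[0, 0, 0.2], [0.21, -1.8, 4.48]] mm/deg 48 0.2
[[322.4 297.9]
 [214.5 229.7]]
```

Bar held level and the tip agrees with the model: (322,303) seen against (322,298) predicted. I'll lower it toward the notches.

Call:
carry_out --moves '[[[0,0,0.2],[0.21,-1.8,0],0.5],[[0,0,0.2],[0.21,-1.8,0],0.5],[[0,0,0.2],[0.21,-1.8,3],0.5],[[0,0,0.2],[0.21,-1.8,4.5],0.5],[[0,0,0.2],[0.21,-1.8,4.5],0.5]]'

```text
t: 18.75
eef_pos: [0.4719, -0.297, 0.0589]
tool_rot: [-0.001, 0.224, 0.974, 0.0]
contact_force: [-0.7, -0.4, -2.3]
gripper_width: 0.168
```

```bash
python3 - <<'E'
from h import *
st()
E
```

```text
t 18.75 pos [ 0.4719 -0.297   0.0589] yaw 154.07 tilt [-0.002  0.001] F [-0.67 -0.39 -2.35] M [-0.022 -0.019 -0.001] w 0.168
```

Call:
carry_out --moves '[[[0,0,-0.2],[-0.11,0.2,0.4],0.5],[[0,0,-0.2],[-0.11,0.2,0.8],0.5],[[0,0,-0.2],[-0.11,0.2,1.2],0.5],[[0,0,-0.2],[-0.11,0.2,1.45],0.5],[[0,0,-0.2],[-0.11,0.2,1.45],0.5]]'

```text
t: 19.38
eef_pos: [0.4744, -0.2962, 0.0453]
tool_rot: [-0.0, 0.223, 0.975, 0.0]
contact_force: [0.1, -0.4, -1.7]
gripper_width: 0.165
```

```bash
python3 - <<'E'
from h import *
st()
E
```

```text
t 19.38 pos [ 0.4744 -0.2962  0.0453] yaw 154.25 tilt [-0.  0.] F [ 0.07 -0.41 -1.68] M [-0.002 -0.025 -0.036] w 0.165
```

Call:
carry_out --moves '[[[0,0,0],[0,0,0.13],0.5],[[0,0,0],[0,0,0.13],0.5],[[0,0,0],[0,0,0.13],2.5],[[0,0,0],[0,0,0.13],5.0],[[0,0,0],[0,0,0.13],5.0]]'

```text
t: 20.0
eef_pos: [0.4747, -0.2963, 0.0442]
tool_rot: [0.0, 0.223, 0.975, -0.0]
contact_force: [-0.4, -0.5, -0.3]
gripper_width: 0.586
```

Call:
carry_out --moves '[[[0,0,0],[0,0,0],5.0],[[0,0,0],[0,0,-2],5.0],[[0,0,0],[0,0,-6],5.0],[[0,0,0],[0,0,-11],5.0],[[0,0,0],[0,0,-15],5.0]]'

```text
t: 20.62
eef_pos: [0.4751, -0.2962, 0.1976]
tool_rot: [0.001, 0.223, 0.975, -0.0]
contact_force: [0.6, -0.9, 0.7]
gripper_width: 0.586
```

```bash
python3 - <<'E'
from h import *
from ph import now
st(); now(.060)
a=crop("side",235,125,90,90,5); b=crop("side",165,200,70,90,5)
cv2.imwrite("pics/h8.png",np.hstack([a,b]))
E
```

```text
t 20.62 pos [ 0.4751 -0.2962  0.1976] yaw 154.28 tilt [ 0.002 -0.001] F [ 0.6  -0.91  0.69] M [0.025 0.005 0.014] w 0.586
centre [0.5097 0.0917] phase 39.85 coh 0.945 74
```

View pics/h8.png

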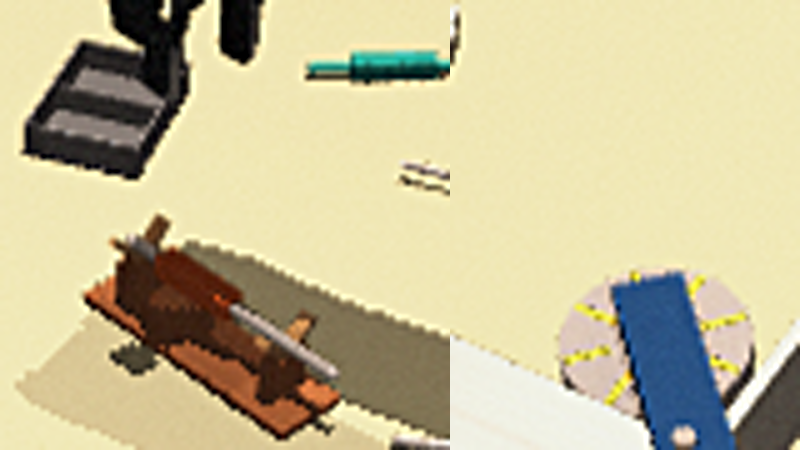

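The bar lies in both notches, with its tip at (335,373), the same place as before the grasp. The collar has not moved since I withdrew the bar, and the gripper is clear. Handing in.

```bash
python3 -c "
from station import bot
print(bot.hand_in())"
```

```text
the job is handed in; nothing more can be done
None
```

I took the larger orange tommy bar from its rest and turned the collar anticlockwise in two strokes. I then laid the bar back in its rest, let go and handed the job in at about t = 20.6 s.

**Turning:** the first stroke turned the collar 69° and the second about 52°. I drew the bar out and moved it to another hole in between. Total turn is about 2.11 rad, measured from the yellow stripes.

**Feel:** the steady drag read 0.51 to 0.55 N m while moving. I stopped at 0.84 to 0.90 N m, just under twice the nominal drag of 0.45. By the given stiffness that puts the pad about 0.6 mm into the foot. This depth is inferred from torque, not measured.

**Last checks:**
- The stripe angle was 39.9° both right after I withdrew the bar and at the end, so the collar stayed where I left it.
- The side picture shows the bar in both notches, its long end pointing the original way and its tip in the same spot as before the grasp.
- The gripper is open and about 15 cm above the bar, with no contact force.
- I did not measure the bystanders again. The arm never came near them, and the parts tray showed no shift in the last picture.

**Disagreements:**
- The two cameras differed by about 5 to 9 mm. I settled it with the known heights, the felt grasp and side-view comparisons, and both insertions went in without force.
- The hole lagged the bar by about 11° because of play, so I took the turned angle from the stripes rather than the arm.

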